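# Stand the drip-dried hair pick in the clear cup

## Robot

A 7-joint arm with a two-finger parallel gripper is mounted at the origin on the work surface. World frame = base frame: x ahead of the robot, y to its left, z up, the work surface at z = 0. Lengths are in m, angles in degrees, forces in N, time in s.
With the tool pointing down it reaches from about 0.425 to 0.875 m from the base axis. Payload 4.7 kg.
Tool frame: the origin (TCP) lies at the very end of the fingers, on their centre line; the grasp point (between the pads) lies 19 mm behind it; z points along the fingers, y is the line along which they close (so a half turn about z gives the same grasp; the last joint's range is limited). The gripper opens to 87 mm and grips with 3 to 60 N. Pads are 19 mm wide; open, the fingers measure 117 mm over their backs; the gripper's body (75 mm by 190 mm) begins 51 mm behind the grasp point.
Start: joints at [-74.421, 18.392, -4.016, 83.108, 1.295, 78.541, -3.26], TCP at [0.166, 0.629, 0.186] pointing down, gripper open.
Joint ranges: [-163.93, 163.93], [-17.29, 119.83], [-79.2, 71.16], [3.27, 140.29], [-89.18, 269.18], [5.43, 117.66], [-154.24, 154.24]. Speed limits (degrees/s): [147.25, 147.25, 180, 180, 180, 180, 180].

## Interface

Orientations are given as [roll, pitch, yaw] about the fixed x, y, z axes, in that order (R = Rz(yaw) Ry(pitch) Rx(roll)).
In Python, from cell import get_obs, cams, ticket, finder gives the robot as it stands.
- The arm moves only by the shell command python3 -m creep 'ROWS' [FORCE]. ROWS is text: rows parted by semicolons, each of 5 numbers parted by spaces: the shift along the world's x, y, z in m, then the turn about the world's z in degrees, then the finger opening in m, from 0 to 0.087. A call has 1 to 8 rows; each row shifts and turns the commanded pose from where the row before left it; what a row does not reach is not made up. A row lasts 1/8 s, in which the tool goes at most 62.5 mm and 10.7 degrees, less where a joint would pass 70% of its speed; a pose out of reach is approached as far as the arm can. A call with a gripper value outside its range is refused whole. The fingers move at their own pace and stop on an object; FORCE is the grip in N (left out, the last holds). Time passes only in rows, so rows that do not move let the fingers close. It gives the time, the measured TCP pose, the force, the opening and the grip force at its end, in the units of the state.
- get_obs(): the state, without advancing time (a new reading comes with each control period).
- cams.read_camera(name): name is "side" or "top"; returns the picture (480x640x3 uint8, red, green, blue); there is no depth.
- cams.calibration(name): a dict with "fx", "fy", "cx", "cy" (pixels), "k1" (the pictures are not rectified: a ray, as slopes to the right and down, at radius r is drawn at 1 + k1 r^2 times it, then the intrinsics apply), "extrinsics" (4x4, takes a point from world to camera coordinates). Camera axes: x right, y down, z forward; pixel columns grow to the right and rows downward; lengths in m; the calibration is good to about 2 mm. A picture is of the moment at which its call begins. calibration takes no time and is no camera call.
- ticket.sign_off(): hands the job in; it is judged then, once.
Trained networks look in the newest picture that a camera, given by its name, has taken for a name from the list of things; names that differ only in an ending like _2 or _b are one class to them, and where a whole thing is asked for, a point or a joint stands for the part that bears it (a point fixed in the world has none). Each returns a list of dicts, best first, with "p" (0 to 1); they miss things now and then, are a little off and sometimes report something else, mostly with a low value. They report only what shows in the picture. A call takes as long as a camera call. They do not tell look-alikes from the thing itself.
- finder.masks_of(name, camera): "mask" (480x640 bool, what is visible of it) and "xy" ([column, row] in pixels, amid what is visible of it).
- finder.tip_of(name, camera): "xy" ([column, row] in pixels: a listed point, or the origin of a listed thing).
The state is a dict: "time_s": time; "qpos": joint angles; "joint_velocities": joint speeds; "effort": joint torques, N m; "tool_pos": TCP position; "tool_rot": TCP orientation; "force": force on the tool from outside, world axes, zero at the start; "wrist_torque": the same for the moment, N m; "grip_width": finger opening in m; "grasp_force": force on a finger pad.
Only numpy, scipy, OpenCV 4.12 (cv2) and the standard library are available. Lean on these libraries where they do the work, as an engineer would, in place of code of your own. Each camera call takes 0.05 s, during which the arm holds its last target. There are 200 camera calls.

## Task

The wooden hair pick that hangs on one of the two hooks of the white enamel caddy has dripped dry. Lift it up and off its hook and stand it in the clear plastic cup, teeth down and handle up, lowering the teeth to the bottom of the cup before you let go rather than dropping it in. Leave the cup standing upright about where it is, the hairbrush hanging on its hook, and everything else undisturbed.

Things in the scene. Friction and masses are not known exactly. Their poses are not given: they have to be found in the camera images.
- pick: pale wooden hair pick, 162 mm long, 10 mm thick: loop handle on top, seven long teeth (row 46 mm wide, 5 mm thick) below, 35-70 g. Hangs upright by its loop on one of the two hooks (which one varies). Origin: middle of the top edge of the loop's hole, resting on the hook, 12 mm below the pick's top; z up along the handle, x through the thickness, y across the width
- pick_loop (a point): centre of the hole in the pick's loop, 16 mm below the pick's origin. The hole is 20 mm wide (y), 32 mm high. The loop is 38 mm wide over its parallel flat sides, which run from 4 to 46 mm below the origin; below that a 30 mm neck, then the 46 mm wide spine (56 to 74 mm below the origin) and the teeth
- pick_tip (a point): middle of the row of tooth ends of the pick, 150 mm below its origin along its own z
- cup: clear plastic cup: loose, empty, tapered tumbler without handle, 100 mm high, 84 mm across at the rim, 72 mm at the foot, wall 3 mm (inside about 78 mm across at the rim, 65 mm at the floor), about 110 g. Origin: centre of its underside; z up
- cup_in (a point): centre of the cup's inner floor, 4 mm above its underside
- cup_rim (a point): centre of the cup's mouth, 100 mm above its underside
- caddy: white enamel metal caddy, stays put, 190 mm deep (x), 260 mm long (y). Origin: centre of its underside; z up. A 4 mm upright panel with a hand slot, 217 mm high, stands along y at x = 0. On its -x side: a drip tray (rim 32 mm high) below two wire hooks at y = +75 and -75 mm. On its +x side: a tray (rim 65 mm) with a bottle and a jar, up to 175 mm high
- hook_a (a point): resting point on top of the caddy's hook at y = +75 mm (caddy x = -45, z = 195 mm). Both hooks: 6 mm steel wire running out in the caddy's -x; level from x = -38 to -52 mm, then turned up to a tip at x = -65 mm, top at z = 206 mm. A loop comes free when raised 12 to 25 mm, then moved out along the caddy's -x by 35 mm or more
- hook_b (a point): resting point on top of the caddy's hook at y = -75 mm (caddy x = -45, z = 195 mm). Same shape as the other
- brush: the dark wooden hairbrush with an oval head 56 mm wide and a black bristle pad, 162 mm long, 10 mm thick, hanging by the same kind of loop on the other hook. Origin and axes as for the pick. Stays on its hook
- mug: white ceramic mug with handle, 76 mm across, 95 mm high, two toothbrushes in it up to 182 mm high. Origin: centre of its underside. Bystander
- soap_dish: grey ceramic soap dish 90 x 130 mm with a bar of soap, 32 mm high. Origin: centre of its underside. Bystander
- clipper: steel hair clipper lying down, 170 mm long (y), 46 mm wide, 34 mm high. Origin: on its underside, about mid-length. Bystander
- tin: round aluminium cream tin, 71 mm across, 28 mm high. Origin: centre of its underside. Bystander
- nail_brush: wooden nail brush, 85 x 38 mm, 28 mm high. Origin: centre of its underside. Bystander
- shampoo: grey shampoo bottle, 60 mm across, 170 mm high, in the rear tray of the caddy. Origin: centre of its underside. Bystander
- jar: amber jar, 66 mm across, 85 mm high, in the rear tray of the caddy. Origin: centre of its underside. Bystander
Not all that is in view belongs to the job. Of the things shaped like the pick, the wooden one is meant. Several things look just like the cup: the one meant starts nearest to the robot's base.

How it is judged (in metres and radians):
On the way:
1. the hair pick is held in the gripper, free of both hooks (contact force between the fingers and pick above 1 N and contact force between pick and caddy below 0.02 N and distance between pick and hook_a above 0.04 m and distance between pick and hook_b above 0.04 m), for 0.2 s.
At the end, for the whole second after the job is handed in: The pick stands teeth down in the cup: middle of tooth ends within 36 mm of the cup's axis and under 30 mm above its underside, pick leaning less than 0.75 rad (on the rim is fine). Cup upright (0.1 rad) on the counter, within 60 mm of its start; both at rest (horizontal distance between pick_tip and cup_in below 0.036 m and z of pick_tip in the frame of cup between -0.01 and 0.03 m and angle between pick's own z axis and vertical below 0.75 rad and angle between cup's own z axis and vertical below 0.1 rad and height (world z) of cup below 0.01 m and distance of cup from where it was at the start of the episode below 0.06 m and linear speed of each of pick, cup below 0.03 m/s); the robot touches nothing.
It fails at once if the cup is tipped by more than 0.5 rad (angle between cup's own z axis and vertical above 0.5 rad).
It fails at once if the pick is dropped into the cup: moving faster than 0.8 m/s (a fall of some 33 mm) with its tooth ends inside the cup (horizontal distance between pick_tip and cup_in below 0.04 m and z of pick_tip in the frame of cup between -0.01 and 0.1 m and linear speed of pick above 0.8 m/s).
It fails at once if the hairbrush is taken or knocked off its hook (its loop moved by more than 30 mm) (distance of brush from where it was at the start of the episode above 0.03 m).
It fails at once if a bystander (mug, soap dish, clipper, tin, nail brush, shampoo bottle, jar) is moved by more than 30 mm (distance of any of mug, soap_dish, clipper, tin, nail_brush, shampoo, jar from where it was at the start of the episode above 0.03 m).
It also fails if it takes over 54 s, if anything falls off the work surface, if the arm or the gripper's body presses on something with over 40 N, if the wrist force passes 120 N, or if a joint passes its speed limit or range.

## Working session

There is one attempt and no reset: what is moved stays moved. The work goes in short steps, Python scripts to look and compute and a shell command to move; the robot and the scene stay as the last step left them, time stands still between calls to the robot, and variables do not carry over. Pictures are saved under pics/ and viewed, at most 11 in all, crops included, and the job is handed in when it is done.

```bash
mkdir -p pics; cat > h.py <<'E'
import numpy as np, cv2
from cell import get_obs, cams, ticket, finder
def P(c):
    k=cams.calibration(c); return k,np.array(k["extrinsics"])
def ray(c,xy):
    k,E=P(c); d=np.array([(xy[0]-k["cx"])/k["fx"],(xy[1]-k["cy"])/k["fy"]])
    u=d.copy()
    for _ in range(20): u=d/(1+k["k1"]*(u@u))
    R=E[:3,:3]; return -R.T@E[:3,3], R.T@np.r_[u,1]
def onz(c,xy,z):
    o,d=ray(c,xy); return o+d*(z-o[2])/d[2]
def tri(a,b):
    (o,d),(p,e)=ray("top",a),ray("side",b)
    s=np.linalg.lstsq(np.c_[d,-e],p-o,rcond=None)[0]
    x,y=o+s[0]*d,p+s[1]*e; return (x+y)/2,np.linalg.norm(x-y)
def pix(c,X):
    k,E=P(c); q=E[:3,:3]@np.array(X)+E[:3,3]; u=q[:2]/q[2]; u=u*(1+k["k1"]*(u@u))
    return np.array([u[0]*k["fx"]+k["cx"],u[1]*k["fy"]+k["cy"]])
def snap(c,f,box=None,s=1):
    im=cams.read_camera(c)
    if box: im=im[box[1]:box[3],box[0]:box[2]]
    im=cv2.resize(im,None,fx=s,fy=s,interpolation=cv2.INTER_CUBIC)
    cv2.imwrite("pics/"+f,im[:,:,::-1])
E
python3 - <<'E'
from h import *
for c in("top","side"):
    snap(c,c+"0.png"); print(c,"cam at",ray(c,(320,240))[0].round(3),ray(c,(320,240))[1].round(2))
    for n in("pick","pick_loop","pick_tip","cup","cup_rim","cup_in","hook_a","hook_b","brush","caddy","mug"):
        print(n,[(np.round(r["xy"]).tolist(),round(r["p"],2)) for r in finder.tip_of(n,c)[:5]])
print(get_obs())
E
```

```text
top cam at [0.452 0.017 1.131] [ 0.12 -0.02 -0.99]
pick [([462.0, 216.0], 0.86), ([458.0, 145.0], 0.73), ([411.0, 152.0], 0.57)]
pick_loop [([414.0, 155.0], 0.94), ([460.0, 212.0], 0.87), ([454.0, 151.0], 0.48)]
pick_tip [([400.0, 167.0], 0.9), ([441.0, 225.0], 0.67), ([437.0, 166.0], 0.67)]
cup [([202.0, 166.0], 0.94), ([268.0, 260.0], 0.89)]
cup_rim [([267.0, 255.0], 0.95)]
cup_in [([203.0, 170.0], 0.77), ([270.0, 261.0], 0.62)]
hook_a [([444.0, 290.0], 0.76), ([465.0, 214.0], 0.65)]
hook_b [([444.0, 290.0], 0.76), ([465.0, 214.0], 0.65)]
brush [([441.0, 285.0], 0.9)]
caddy [([446.0, 266.0], 0.71), ([459.0, 215.0], 0.52)]
mug [([153.0, 214.0], 0.64)]
side cam at [ 0.107 -0.741  0.711] [ 0.45  0.72 -0.53]
pick [([438.0, 265.0], 0.7), ([476.0, 285.0], 0.65), ([346.0, 300.0], 0.59), ([422.0, 289.0], 0.57)]
pick_loop [([471.0, 294.0], 0.96), ([423.0, 296.0], 0.84), ([438.0, 274.0], 0.6)]
pick_tip [([463.0, 342.0], 0.98), ([383.0, 390.0], 0.37)]
cup [([289.0, 277.0], 0.84), ([326.0, 228.0], 0.66)]
cup_rim [([324.0, 202.0], 0.76), ([288.0, 246.0], 0.62)]
cup_in [([322.0, 228.0], 0.91), (
[... 378 characters left out ...]
 1.2, 'qpos': array([-74.42174954,  18.39383666,  -4.01731594,  83.10860209,
         1.29481137,  78.54075302,  -3.25899662]), 'joint_velocities': array([ 0.05282191,  0.04908889, -0.07750603,  0.09031748, -0.02116841,
        0.0220588 ,  0.00113503]), 'effort': array([-1.99462966e-04, -4.91116548e+01, -4.03349726e-01, -3.12771320e+01,
       -6.38090051e-02,  3.36866453e-02,  1.51117501e-05]), 'tool_pos': array([0.16573408, 0.62852929, 0.18575577]), 'tool_rot': array([1.79998063e+02, 2.18158148e-03, 1.65232689e+02]), 'force': array([ 0.11920194,  0.85101161, -0.02590272]), 'wrist_torque': array([-0.02326544, -0.08913842,  0.00835327]), 'grasp_force': 0.0, 'grip_width': 0.0867839278856746}
```

View pics/top0.png

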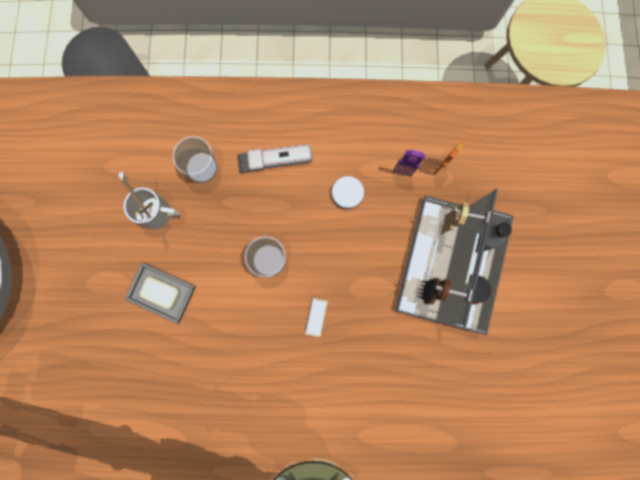

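View pics/side0.png

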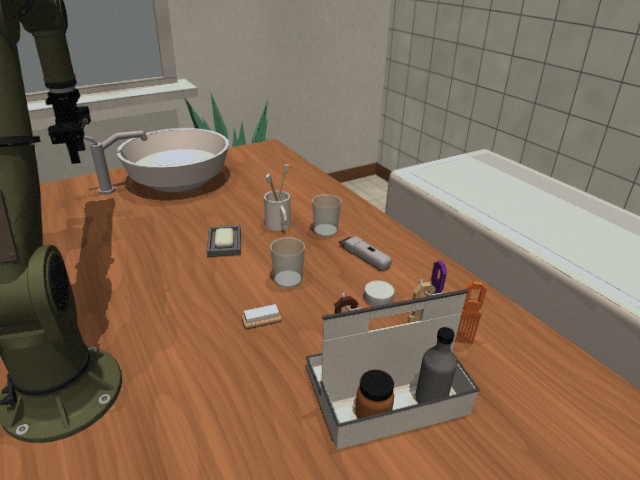

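The wooden pick hangs on the far hook, at top (462,216) and side (422,290). The purple comb (410,158) and orange comb (452,155) stand loose behind the caddy, so neither is the one meant. Of the two cups in the top picture, (266,257) is nearer the base than (195,160), so it should be the one. I'll confirm both in an enlarged crop.

```bash
python3 - <<'E'
from h import *
im=cams.read_camera("top")
a=cv2.resize(im[180:345,385:525],None,fx=3.5,fy=3.5,interpolation=cv2.INTER_CUBIC)
b=cv2.resize(im[130:295,165:295],None,fx=2.3,fy=3.5,interpolation=cv2.INTER_CUBIC)
cv2.imwrite("pics/crop1.png",np.hstack([a,b])[:,:,::-1])
from scipy.optimize import least_squares
# caddy from rim corners and detected hooks
pts=[((-.095,.13,.032),(427,198)),((-.095,-.13,.032),(397,310)),((.095,-.13,.065),(487,333)),((.095,.13,.065),(512,214)),((0,.13,.217),(496,190))]
def W(p,l): c,s=np.cos(p[2]),np.sin(p[2]); return np.array([p[0]+c*l[0]-s*l[1],p[1]+s*l[0]+c*l[1],l[2]])
r=least_squares(lambda p:np.concatenate([pix("top",W(p,l))-x for l,x in pts]),[.45,-.3,-1.8],loss="soft_l1")
p=r.x; print("caddy",p[:2],np.degrees(p[2]),r.fun.reshape(-1,2).round(1).tolist())
for n,l in(("a",(-.045,.075,.195)),("b",(-.045,-.075,.195))): print(n,W(p,l).round(4),pix("top",W(p,l)).round(),pix("side",W(p,l)).round())
for n in("cup",):
  for c in("top","side"):
    for m in finder.masks_of(n,c)[:3]:
        ys,xs=np.where(m["mask"]); print(c,m["p"],xs.min(),xs.max(),ys.min(),ys.max())
for c,xy,z in(("top",(267,255),.1),("top",(268,260),0),("top",(203,170),.004),("side",(288,246),.1),("top",(202,166),0)): print(c,xy,onz(c,xy,z).round(4))
print("pick tri",tri((462,216),(422,289)),"loop",tri((460,212),(423,296)),"brush",tri((441,287),(347,300)))
E
```

```text
caddy [ 0.54173219 -0.29661148] -104.03876577718609 [[-1.9, -1.7], [0.4, 0.4], [-0.0, 0.5], [0.6, 1.8], [0.0, -1.2]]
a [ 0.6254 -0.2711  0.195 ] [463. 213.] [424. 289.]
b [ 0.4799 -0.2348  0.195 ] [446. 290.] [346. 303.]
top 0.82 245 285 237 276
top 0.66 173 217 137 182
side 0.92 313 340 195 236
side 0.81 271 304 237 287
side 0.47 307 477 291 448
top (267, 255) [0.5479 0.1053 0.1   ]
top (268, 260) [0.546  0.1114 0.    ]
top (203, 170) [0.7494 0.2657 0.004 ]
side (288, 246) [0.5456 0.1068 0.1   ]
top (202, 166) [0.7599 0.2694 0.    ]
pick tri (array([ 0.62003972, -0.26945243,  0.1950269 ]), np.float64(0.0027796885473618813)) loop (array([ 0.62899687, -0.26985835,  0.17626481]), np.float64(0.0023018816922222413)) brush (array([ 0.48556531, -0.22711468,  0.1938045 ]), np.float64(0.0021497841296497723))
```

View pics/crop1.png

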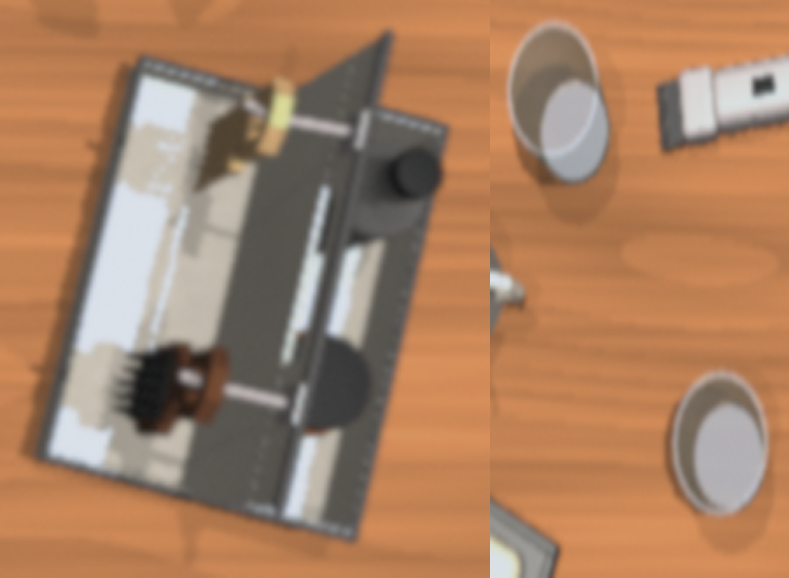

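The crop shows the pale wooden pick on the far hook (crop 270,115), which is hook_a, and the brush on the near one. The target is the clear cup at crop (720,440), top (266,257), at about (0.547, 0.108); the other cup is at x≈0.75. Next I approach at height.

```bash
python3 -m creep '0.047 -0.03 0.025 -10 0.07;0.047 -0.03 0.025 -10 0.07;0.047 -0.03 0.025 -10 0.07;0.047 -0.03 0.025 -10 0.07;0.047 -0.03 0.025 -10 0.07;0.027 -0.047 0 -10 0.07;0.027 -0.047 0 -10 0.07;0.027 -0.047 0 -10 0.07' 20
python3 -m creep '0.013 -0.055 0 -9 0.07;0.013 -0.055 0 0 0.07;0.013 -0.055 0 0 0.07;0.013 -0.055 0 0 0.07;0.013 -0.055 0 0 0.07;0.013 -0.055 0 0 0.07;0.013 -0.055 0 0 0.07;0.013 -0.055 0 0 0.07'
python3 -m creep '0.013 -0.055 0 0 0.07;0.013 -0.055 0 0 0.07;0 0 0 0 0.07;0 0 0 0 0.07'
```

```text
time_s: 2.35
tool_pos: [0.4825, 0.336, 0.311]
tool_rot: [180.0, -0.0, 84.9]
force: [-0.0, 1.1, 0.3]
grip_width: 0.0703
grasp_force: 0.0
time_s: 3.35
tool_pos: [0.586, -0.104, 0.3111]
tool_rot: [179.9, -0.0, 76.3]
force: [-0.1, 0.0, 0.3]
grip_width: 0.0702
grasp_force: 0.0
time_s: 3.85
tool_pos: [0.6118, -0.212, 0.3105]
tool_rot: [-180.0, -0.0, 76.2]
force: [-0.5, 0.9, -0.1]
grip_width: 0.0701
grasp_force: 0.0
```

```bash
python3 -m creep '0.013 -0.058 0 0 0.07;0 0 -0.03 0 0.07;0 0 -0.03 0 0.07;0 0 -0.03 0 0.07;0 0 -0.03 0 0.07;0 0 -0.02 0 0.07;0 0 -0.014 0 0.07;0 0 0 0 0.07'
python3 - <<'E'
from h import *
snap("side","s1.png",(330,180,490,340),3.7); print(get_obs()["tool_pos"],get_obs()["force"])
E
```

```text
time_s: 4.85
tool_pos: [0.6246, -0.2696, 0.1562]
tool_rot: [-179.9, -0.0, 76.3]
force: [0.2, -0.6, -0.4]
grip_width: 0.0699
grasp_force: 0.0
[ 0.62506939 -0.27021926  0.15720821] [0.88685688 0.40356525 0.23307019]
```

View pics/s1.png

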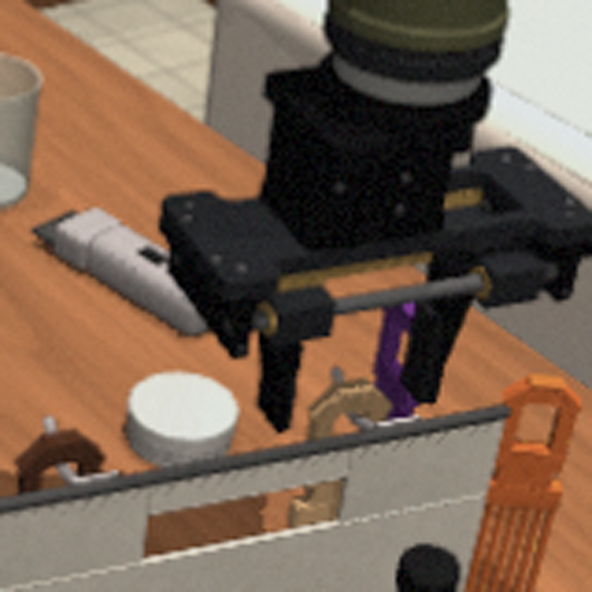

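The fingers straddle the loop (crop 345,410), but their ends (275,425) and (425,400) look high. I'll check where they should project.

```bash
python3 - <<'E'
from h import *
o=get_obs(); T=o["tool_pos"]; a=np.radians(o["tool_rot"][2]-90); d=np.array([np.cos(a),np.sin(a),0])
for n,X in(("tcp",T),("L",T-d*.042),("R",T+d*.042),("origin",[.625,-.270,.195]),("top",[.625,-.270,.207])):
    print(n,((pix("side",X)-[330,180])*3.7).round())
snap("top","t1.png",(400,150,520,300),3.7)
for c in("top","side"):
  for n in("pick","pick_loop"): print(c,n,[(np.round(r["xy"]).tolist(),round(r["p"],2)) for r in finder.tip_of(n,c)[:4]])
E
```

```text
tcp [335. 461.]
L [260. 476.]
R [409. 447.]
origin [346. 401.]
top [350. 382.]
top pick [([464.0, 216.0], 0.77), ([456.0, 146.0], 0.76), ([153.0, 213.0], 0.24)]
top pick_loop [([460.0, 213.0], 0.72), ([412.0, 156.0], 0.62), ([454.0, 152.0], 0.6)]
side pick [([478.0, 285.0], 0.96), ([423.0, 290.0], 0.66), ([437.0, 268.0], 0.56)]
side pick_loop [([474.0, 296.0], 0.94), ([441.0, 274.0], 0.77), ([422.0, 294.0], 0.72)]
```

View pics/t1.png

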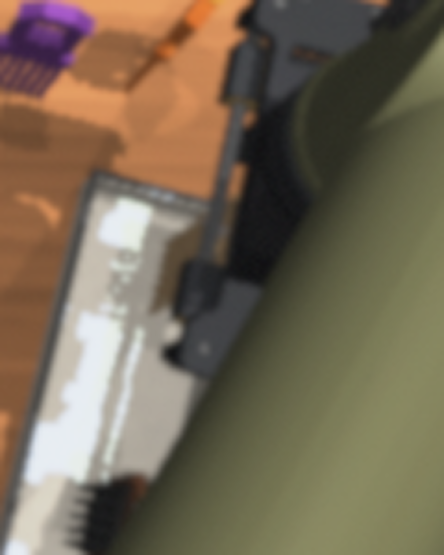

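```bash
python3 - <<'E'
from h import *
print("start tcp side px",pix("side",[.1657,.6285,.1858]).round(1),"z+.025",pix("side",[.1657,.6285,.211]).round(1))
T=get_obs()["tool_pos"]; print(get_obs()["tool_pos"],get_obs()["tool_rot"])
a=cv2.imread("pics/side0.png")[60:200,20:160]; b=cv2.resize(a,None,fx=4,fy=4,interpolation=cv2.INTER_CUBIC); cv2.imwrite("pics/c0.png",b)
# what extra shift explains +4,-13 px, along z only / along caddy x only
for s in ([0,0,.025],[-.01,.04,0],[0,.02,.012]): print(s,(pix("side",T+s)-pix("side",T)).round(1))
E
```

```text
start tcp side px [ 82.1 168.2] z+.025 [ 80.  159.8]
[ 0.62517894 -0.27087554  0.15775273] [1.79909821e+02 1.17864107e-02 7.62207782e+01]
[0, 0, 0.025] [  1.9 -10.6]
[-0.01, 0.04, 0] [-18.  -10.1]
[0, 0.02, 0.012] [ -6.2 -10.9]
```

View pics/c0.png

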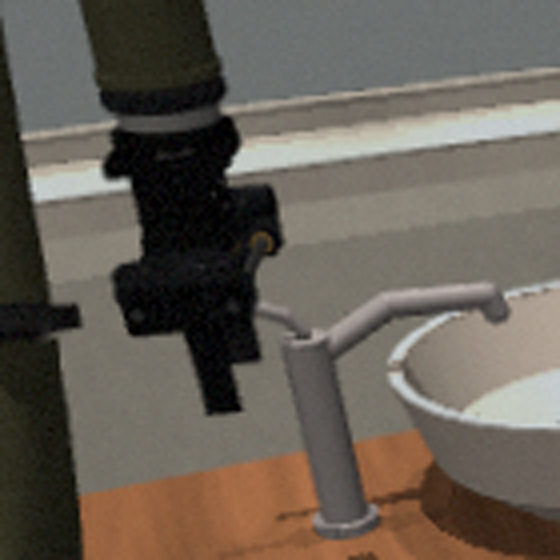

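```bash
python3 - <<'E'
from h import *
o=get_obs(); T=o["tool_pos"]; a=np.radians(o["tool_rot"][2]-90); d=np.array([np.cos(a),np.sin(a),0]); e=np.array([d[1],-d[0],0])
print(e)
for dz in(0,.07,.08,.095,.11):
    print(dz,[((pix("side",T+d*s+e*t+[0,0,dz])-[330,180])*3.7).round().tolist() for s,t in((-.095,.0375),(.095,.0375),(-.095,-.0375),(-.042,0))])
E
```

```text
[-0.23818126 -0.97122072  0.        ]
0 [[193.0, 546.0], [541.0, 474.0], [133.0, 448.0], [261.0, 476.0]]
0.07 [[208.0, 429.0], [571.0, 361.0], [144.0, 335.0], [278.0, 362.0]]
0.08 [[210.0, 412.0], [575.0, 344.0], [146.0, 318.0], [281.0, 345.0]]
0.095 [[214.0, 385.0], [582.0, 318.0], [148.0, 292.0], [285.0, 319.0]]
0.11 [[217.0, 357.0], [589.0, 292.0], [151.0, 266.0], [289.0, 292.0]]
```

The fingertips and the gripper body both appear 25–30 mm higher than the reported TCP implies, and the start picture shows the same offset. I trust the pictures and go lower in small steps, watching the force.

```bash
python3 -m creep '0 0 -0.01 0 0.07;0 0 -0.01 0 0.07;0 0 0 0 0.07'
python3 - <<'E'
from h import *
snap("side","s2.png",(330,180,490,340),3.7); print(get_obs()["tool_pos"],get_obs()["force"])
E
```

```text
time_s: 5.52
tool_pos: [0.6239, -0.2699, 0.1351]
tool_rot: [-179.9, -0.0, 76.2]
force: [-0.1, 0.2, -0.7]
grip_width: 0.0698
grasp_force: 0.0
[ 0.62427034 -0.27020148  0.13586183] [-0.09258774 -0.11513715  0.13964624]
```

View pics/s2.png

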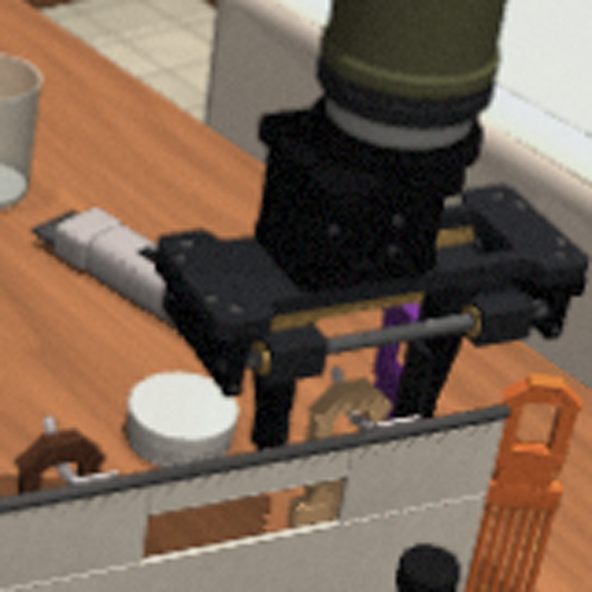

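```bash
python3 - <<'E'
from h import *
T=np.array([.6250,-.2705,.1575]); a=np.radians(76.2-90); d=np.array([np.cos(a),np.sin(a),0]); e=np.array([d[1],-d[0],0])
# side: near-rail carriers (t=+) crop (295,315),(505,275); top: far-rail carriers (t=-)
S=[np.array([295,315])/3.7+[330,180],np.array([505,275])/3.7+[330,180]]; U=[np.array([195,290])/3.7+[400,150],np.array([240,65])/3.7+[400,150]]
from scipy.optimize import least_squares
# unknown: shift along e (u), along d (v), carrier half spacing w, rail offset t fixed, height h over T
for t in(.025,.03,.035,.04):
    f=lambda p:np.concatenate([np.concatenate([pix("side",T+e*(p[0]+t)+d*(p[1]+s*p[2])+[0,0,p[3]])-S[i],pix("top",T+e*(p[0]-t)+d*(p[1]+s*p[2])+[0,0,p[3]])-U[i]]) for i,s in enumerate((-1,1))])
    r=least_squares(f,[0,0,.06,.09]); print(t,r.x.round(4),r.fun.round(1))
E
```

```text
0.025 [-0.0064  0.0062  0.0554  0.112 ] [-0.7 -0.4 -0.4 -0.7  0.1  0.6  0.8  0.1]
0.03 [-0.0036  0.0026  0.0549  0.1182] [ 0.2 -0.7 -1.   0.1  1.2  0.3  0.1  1.1]
0.035 [-0.0009 -0.0009  0.0543  0.1244] [ 1.2 -0.9 -1.7  0.9  2.3  0.1 -0.5  2. ]
0.04 [ 0.0018 -0.0045  0.0538  0.1305] [ 2.1 -1.1 -2.4  1.8  3.4 -0.1 -1.2  3. ]
```

The horizontal position checks out to within a few mm, so the offset is in height. Closing the fingers.

```bash
python3 -m creep '0 0 0 0 0.03;0 0 0 0 0.03;0 0 0 0 0.03;0 0 0 0 0.03;0 0 0 0 0.03;0 0 0 0 0.03' 25
```

```text
time_s: 6.32
tool_pos: [0.6249, -0.2705, 0.137]
tool_rot: [180.0, 0.0, 76.2]
force: [-0.6, 0.5, 0.6]
grip_width: 0.0388
grasp_force: 24.7
```

```bash
python3 -m creep '0 0 0.009 0 0.03;0 0 0.009 0 0.03;0 0 0 0 0.03;0.005 0.02 0 0 0.03;0.005 0.02 0 0 0.03;0.005 0.02 0 0 0.03;0.005 0.02 0 0 0.03'
python3 - <<'E'
from h import *
snap("side","s3.png",(250,160,490,340),3.3); o=get_obs(); print(o["tool_pos"],o["force"],o["grasp_force"])
E
```

```text
time_s: 7.2
tool_pos: [0.6453, -0.188, 0.1546]
tool_rot: [-180.0, -0.0, 76.3]
force: [0.0, -0.6, 0.1]
grip_width: 0.0387
grasp_force: 24.7
[ 0.64668474 -0.1838226   0.1544205 ] [ 0.80528337  3.18248265 -0.52731468] 24.690355940256268
```

View pics/s3.png

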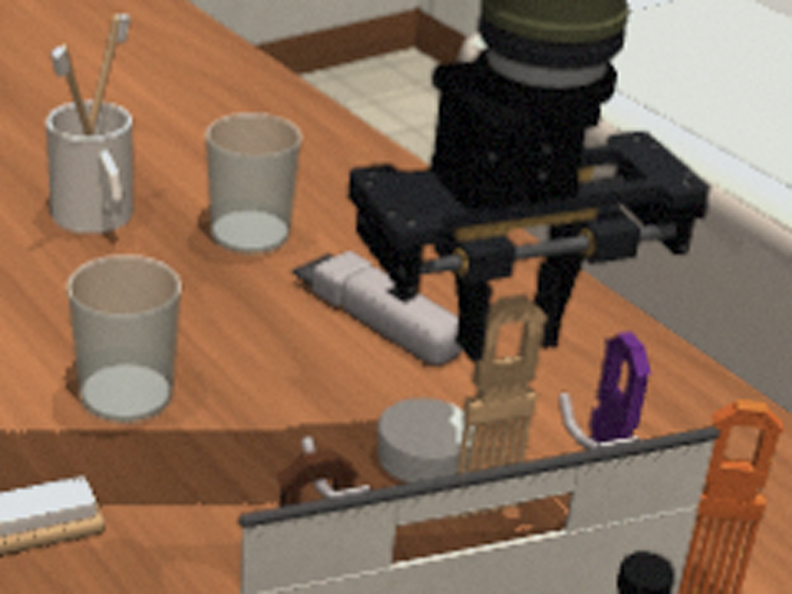

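The pick is held upright, off the hook (crop 505,380), and the brush is still hanging. Now to carry it over the near cup.

```bash
python3 -m creep '0 0 0.04 0 0.03;0 0 0.04 0 0.03;-0.014 0.042 0 0 0.03;-0.014 0.042 0 0 0.03;-0.014 0.042 0 0 0.03;-0.014 0.042 0 0 0.03;-0.014 0.042 0 0 0.03;-0.014 0.042 0 0 0.03'
python3 -m creep '-0.014 0.044 0 0 0.03;0 0 0 0 0.03;0 0 0 0 0.03;0 0 0 0 0.03'
python3 - <<'E'
from h import *
o=get_obs(); T=o["tool_pos"]; print(T,o["tool_rot"],o["grasp_force"])
tip=T+[0,0,-.0915]
for c in("top","side"):
  for n in("pick_tip","pick_loop","pick","cup","cup_rim"): print(c,n,[(np.round(r["xy"],1).tolist(),round(r["p"],2)) for r in finder.tip_of(n,c)[:4]])
  print(c,"pred tip",pix(c,tip).round(),"loop",pix(c,T+[0,0,.0425]).round(),"pred rim",pix(c,[.547,.107,.1]).round())
snap("side","s4.png",(220,140,390,300),3.7)
E
```

```text
time_s: 8.25
tool_pos: [0.5601, 0.063, 0.235]
tool_rot: [180.0, -0.0, 76.2]
force: [-0.0, 0.2, 0.2]
grip_width: 0.0387
grasp_force: 24.8
time_s: 8.75
tool_pos: [0.5472, 0.1037, 0.2349]
tool_rot: [180.0, 0.0, 76.1]
force: [-0.1, -0.4, -0.3]
grip_width: 0.0391
grasp_force: 24.8
[0.54720953 0.10369166 0.23492576] [1.79964554e+02 2.86632628e-02 7.60688350e+01] 24.811289242934436
top pick_tip [([401.0, 171.6], 0.96), ([160.4, 292.6], 0.74), ([437.6, 169.6], 0.68), ([441.6, 224.6], 0.65)]
top pick_loop [([459.8, 212.6], 0.72), ([411.6, 156.4], 0.62), ([454.4, 152.1], 0.6)]
top pick [([463.5, 216.1], 0.77), ([456.0, 146.2], 0.76), ([153.0, 213.1], 0.24)]
top cup [([202.6, 163.9], 0.93), ([270.1, 259.4], 0.88)]
top cup_rim [([266.0, 254.4], 0.9), ([195.3, 157.7], 0.6)]
top pred tip [266. 253.] loop [259. 246.] pred rim [266. 255.]
side pick_tip [([462.6, 344.1], 0.97), ([398.5, 316.8], 0.64)]
side pick_loop [([473.4, 294.9], 0.94), ([401.8, 262.2], 0.9), ([438.1, 275.2], 0.86)]
side pick [([438.2, 266.6], 0.88), ([405.7, 259.5], 0.77), ([476.9, 285.1], 0.56), ([365.7, 261.7], 0.28)]
side cup [([289.6, 276.3], 0.95), ([324.8, 229.4], 0.87)]
side cup_rim [([285.1, 244.0], 0.93), ([324.4, 201.6], 0.81)]
side pred tip [289. 231.] loop [288. 179.] pred rim [288. 246.]
```

View pics/s4.png

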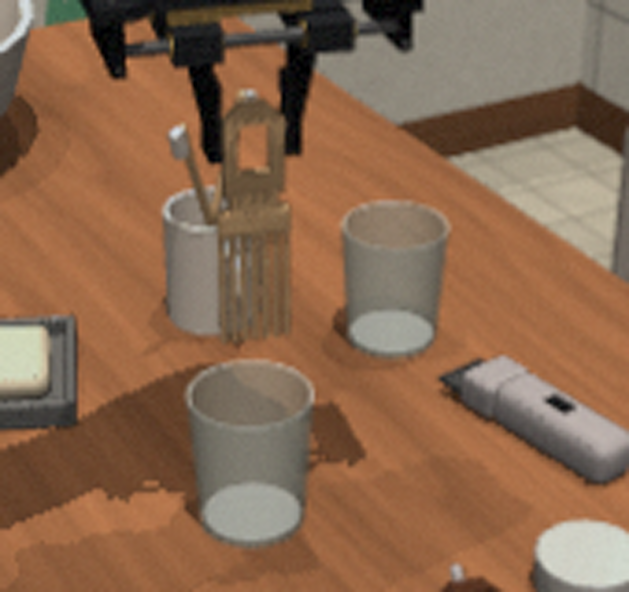

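Tooth ends are at crop (255,336), which is full (289,231), exactly as predicted. They sit over the rim centre at full (288,247). Lowering.

```bash
python3 -m creep '0 0.003 -0.03 0 0.03;0 0 -0.03 0 0.03;0 0 -0.03 0 0.03;0 0 -0.02 0 0.03;0 0 -0.01 0 0.03;0 0 0 0 0.03;0 0 0 0 0.03'
python3 -m creep '0 0 -0.006 0 0.03;0 0 -0.004 0 0.03;0 0 0 0 0.03;0 0 0 0 0.03'
```

```text
time_s: 10.18
tool_pos: [0.5475, 0.1087, 0.1158]
tool_rot: [179.9, -0.0, 76.2]
force: [0.4, -0.3, -0.8]
grip_width: 0.0386
grasp_force: 24.8
time_s: 10.68
tool_pos: [0.5468, 0.1085, 0.1048]
tool_rot: [180.0, 0.0, 76.2]
force: [-0.3, 0.6, -0.7]
grip_width: 0.0389
grasp_force: 24.8
```

```bash
python3 -m creep '0 0 -0.003 0 0.03;0 0 -0.002 0 0.03;0 0 0 0 0.03'
python3 -m creep '0 0 -0.002 0 0.03;0 0 0 0 0.03;0 0 0 0 0.03'
python3 -m creep '0 0 -0.002 0 0.03;0 0 0 0 0.03;0 0 0 0 0.03'
python3 - <<'E'
from h import *
snap("side","s5.png",(220,140,390,300),3.7)
E
```

```text
time_s: 11.05
tool_pos: [0.5466, 0.1085, 0.0995]
tool_rot: [-180.0, 0.0, 76.2]
force: [0.4, -1.0, -0.2]
grip_width: 0.0388
grasp_force: 24.8
time_s: 11.42
tool_pos: [0.5468, 0.1085, 0.0978]
tool_rot: [180.0, 0.0, 76.2]
force: [0.2, -0.5, -0.3]
grip_width: 0.0385
grasp_force: 24.8
time_s: 11.8
tool_pos: [0.5469, 0.1086, 0.0959]
tool_rot: [180.0, -0.0, 76.2]
force: [0.6, -0.5, 1.3]
grip_width: 0.0386
grasp_force: 24.9
```

View pics/s5.png

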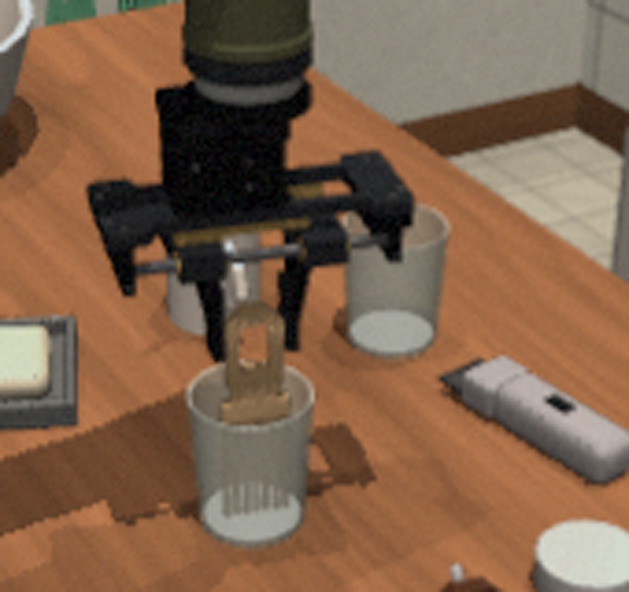

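The teeth show at crop (255,514), level with the cup's floor centre (252,514), and the force has just begun to rise. One more small step to confirm contact.

```bash
python3 -m creep '0 0 -0.0015 0 0.03;0 0 0 0 0.03;0 0 0 0 0.03'
```

```text
time_s: 12.22
tool_pos: [0.5476, 0.109, 0.0956]
tool_rot: [179.9, -0.1, 76.2]
force: [-0.4, 0.5, 6.7]
grip_width: 0.0387
grasp_force: 25.4
```

Contact confirmed at 6.7 N. Opening slowly, then retreating straight up.

```bash
python3 -m creep '0 0 0.001 0 0.042;0 0 0 0 0.046;0 0 0 0 0.055;0 0 0 0 0.065;0 0 0 0 0.075;0 0 0 0 0.08;0 0 0 0 0.08' 5
python3 -m creep '0 0 0.02 0 0.08;0 0 0.03 0 0.08;0 0 0.04 0 0.08;0 0 0.05 0 0.08;0 0 0.05 0 0.08;0 0 0 0 0.08;0 0 0 0 0.08'
python3 - <<'E'
from h import *
im=[]
snap("side","a.png",(220,160,370,300),2.6); snap("top","b.png",(190,180,340,320),2.6)
cv2.imwrite("pics/s6.png",np.hstack([cv2.imread("pics/a.png"),cv2.imread("pics/b.png")]))
for n in("pick_tip","cup"): print(n,[(np.round(r["xy"],1).tolist(),round(r["p"],2)) for r in finder.tip_of(n,"side")[:4]])
E
```

```text
time_s: 13.1
tool_pos: [0.5467, 0.1085, 0.0953]
tool_rot: [180.0, 0.0, 76.2]
force: [0.3, -0.3, 0.6]
grip_width: 0.0784
grasp_force: 0.0
time_s: 13.98
tool_pos: [0.5465, 0.1085, 0.2847]
tool_rot: [-180.0, 0.0, 76.2]
force: [0.1, -0.5, -1.2]
grip_width: 0.0799
grasp_force: 0.0
pick_tip [([462.9, 342.9], 0.76)]
cup [([324.0, 228.5], 0.94), ([287.5, 275.2], 0.7)]
```

View pics/s6.png

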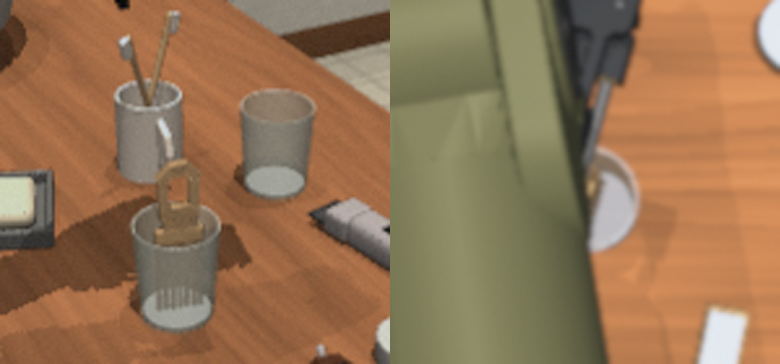

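The pick stands teeth down in the near cup (left crop 178,235), the cup is upright, and the gripper is clear. I'll let it settle briefly, then hand in.

```bash
python3 -m creep '0 0 0 0 0.08;0 0 0 0 0.08;0 0 0 0 0.08;0 0 0 0 0.08;0 0 0 0 0.08;0 0 0 0 0.08;0 0 0 0 0.08;0 0 0 0 0.08'
python3 - <<'E'
from h import *
a=cams.read_camera("side").astype(int)[160:300,220:370]; b=cams.read_camera("side").astype(int)[160:300,220:370]
c=cv2.imread("pics/a.png"); c=cv2.resize(c,(150,140),interpolation=cv2.INTER_AREA)[:,:,::-1].astype(int)
print(abs(a-b).mean(),abs(a-c).mean(),(abs(a-c).max(2)>40).sum())
print(ticket.sign_off())
E
```

```text
time_s: 15.18
tool_pos: [0.5467, 0.1085, 0.2853]
tool_rot: [180.0, -0.0, 76.2]
force: [-0.4, -0.6, 0.3]
grip_width: 0.0799
grasp_force: 0.0
1.8937777777777778 1.8505079365079364 3
the job is handed in; nothing more can be done
None
```

The wooden pick is standing teeth down in the near cup, lowered until the teeth touched the bottom before release; the cup is upright, the brush was still on its hook when last in view, and the job is handed in (no verdict was returned).

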